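Seat a rail injector in the cam clamp and lock it

ROBOT

A 6-joint arm with a two-finger parallel gripper is mounted at the origin on a cart in front of the work surface, level with it; the furniture and walls round the work are solid. World frame = base frame: x ahead of the robot, y to its left, z up, the work surface at z = 0. Lengths are in m, angles in rad, forces in N, time in s.
With the tool pointing down it reaches from about 0.275 to 0.75 m from the base axis. Payload 10.2 kg.
Tool frame: the origin (TCP) lies midway between the tips of the shut fingers; the grasp point (between the pads) lies 19 mm behind it; x points along the fingers, z is the direction in which the jaws open and shut, and the axes are right-handed (so a half turn about x gives the same grasp; the last joint's range is limited). The gripper opens to 88 mm and grips with 3 to 60 N. Pads are 18 mm wide; open, the fingers measure 123 mm over their backs; the gripper's body (75 mm by 187 mm) begins 45 mm behind the grasp point.
Start: joints at [-1.36, 0.313, 1.498, -0, 1.331, -0.223], TCP at [0.221, -0.476, 0.239] pointing down, gripper open.
Joint ranges: [-2.94, 2.94], [-0.97, 2.17], [0.19, 2.56], [-1.23, 4.37], [0.02, 3.11], [-2.88, 2.88]. Speed limits (rad/s): [2.39, 2.39, 3.01, 3.14, 3.14, 3.14].

INTERFACE

Orientations are given as a unit quaternion [w, x, y, z].
In Python, from station import arm, vision gives the robot as it stands.
- The arm moves only by the tool jog_arm, never from a script. Its argument "series" is text: rows parted by semicolons, each of 7 numbers parted by spaces: the shift along the tool's x, y, z each as a share of 500 mm, from -1 to 1, then the turn, a rotation vector about the tool's x, y, z each as a share of 45 degrees, from -1 to 1, then the opening, from -1 (shut) to 1 (fully open). A call has 1 to 10 rows; each row shifts and turns the commanded pose from where the row before left it, along the tool's axes as they then stand; what a row does not reach is not made up. A row lasts 1/12 s, in which the tool goes at most 41.7 mm and 7.16 degrees, less where a joint would pass 70% of its speed; a pose out of reach is approached as far as the arm can. A call with a number of a shift or a turn outside -1 to 1 is refused whole. A call with a gripper value outside its range is refused whole. The fingers move at their own pace and stop on an object; "squeeze" is the grip in N (left out, the last holds). Time passes only in rows, so rows that do not move let the fingers close. It gives the time, the measured TCP pose, the force and the opening at its end, in the units of the state.
- arm.get_obs(): the state, without advancing time (a new reading comes with each control period).
- vision.capture(name): name is "scene" or "top"; returns a dict with "pixels" (400x640x3 uint8, blue, green, red), "z_map" (400x640 float32, m along the optical axis (not along the pixel's ray), 0 where there is no reading), "K" (3x3 intrinsics, pixels), "R" (3x3) and "t" (3): a world point X has camera coordinates R X + t. Camera axes: x right, y down, z forward; pixel columns grow to the right and rows downward; lengths in m; the calibration is good to about 2 mm. A picture is of the moment at which its call begins.
- arm.job_done(): hands the job in, once; it reports no verdict.
The state is a dict: "clock": time; "joint_pos": joint angles; "qd": joint speeds; "joint_torque": joint torques, N m; "tool_pos": TCP position; "tcp_rot": TCP orientation; "ft_force": force on the tool from outside, world axes, zero at the start; "torque": the same for the moment, N m; "grip_width": finger opening in m.
Only numpy, scipy, OpenCV 4.12 (cv2) and the standard library are available. Lean on these libraries where they do the work, as an engineer would, in place of code of your own. Each camera call takes 0.05 s, during which the arm holds its last target.

TASK

Push the injector along the bed of the clamping fixture until the step at its nozzle end is fully home against the forked end stop. Then push the fixture's cam lever round past its first detent, all the way to its end stop, so that the injector is locked. Just push with the fingertips: do not pick the injector up off its bed, and leave the loose parts round the fixture where they are.

Things in the scene. Friction and masses are not known exactly. Their poses are not given: they have to be found in the camera images.
- fixture: Grey cast clamping fixture screwed to the bench, 139 x 200 mm. Origin on the bench, under the middle line of the flat bed (30 mm above the bench) that runs along the fixture's y to y = +65 mm; 12 mm high end flanges reach y = +90 and -110. Fixed fence on the +x side, moving jaw on the -x side. Forked stop at the -y end: two cheeks 27 mm above the bed, faces at y = -68 mm, 10 mm slot between.
- injector: Loose rail injector on the bed along the fixture's y, 181 mm long, 0.4 to 0.6 kg, body 24 mm wide; port on top reaches 48 mm. Origin on its underside, y towards its rear: nozzle tip at y = -90, step that meets the stop at -68, end of the rear plug at +91 mm (20 mm wide, 5 to 20 mm above the underside). Home is y = 0 in the fixture's frame; it starts 20 to 40 mm short (+y), drag under 8 N.
- injector_rear (a point): Middle of the flat end of the injector's rear plug, the face to push, about 42 mm above the bench.
- clamp_lever (a joint): Cam lever angle, rad, about the upright pivot, growing anticlockwise from above: 0 released, 0.7 first detent (free play 0.55 to 0.82; injector still slides), 1.4 end stop (locked). At 0.7 it points along the fixture's -x. A spring ball resists leaving each place (about 6 N at the knob, then snaps over) and holds the lever once locked. Starts anywhere from 0 to 0.75.
- lever_knob (a point): Centre of the black ball knob (26 mm diameter) on top of a thin post at the end of the lever, 88 mm above the bench, 85 mm from the pivot. The knob moves from the fixture's +y side to its -y side as the lever is locked.
- lever_pivot (a point): Point on the lever's vertical pivot axis at the knob's height, at x = -64 mm, y = 0 in the fixture's frame.
- nozzle_a: Loose steel nozzle standing near the fixture, 18 mm across, 54 mm high, origin under its centre. Leave alone.
- nozzle_b: Second loose nozzle, the same. Leave alone.
- union_nut: Loose steel union nut, 24 x 27 x 20 mm, on the bench near the injector's rear end, origin under its centre. Leave alone.
- ring_spanner: Loose spanner, 199 mm long, 8 mm high, to the right of the fixture. Leave alone.
- wire_brush: Loose wooden wire brush, 210 mm long, 26 mm high, to the right of the fixture. Leave alone.
- jaw: Moving brass-lined jaw (64 mm long, 22 mm above the bed) between lever and injector, driven by the lever's cam; slides about 6 mm along the fixture's +x and presses the injector on the fence as the lever is locked. Origin as the fixture's when released.

How it is judged:
On the way, in this order (a step that is already met when the one before it is completed fails the run):
1. the injector is home against the forked stop while the lever is not yet locked (y of injector in the frame of fixture below 0.003 m and value of joint clamp_lever below 0.9 rad), for 0.1 s.
2. the lever is past its first detent and at the end stop (value of joint clamp_lever above 1.33 rad), for 0.2 s.
At the end, for the whole second after the job is handed in: The injector lies flat on the bed, straight between fence and jaw, its step within 3 mm of the forked stop; the lever rests at its end stop (above 1.33 of 1.40 rad) and the jaw presses on the injector (y of injector in the frame of fixture between -0.004 and 0.003 m and x of injector in the frame of fixture between -0.004 and 0.004 m and z of injector in the frame of fixture below 0.034 m and angle between injector's own z axis and vertical below 0.1 rad and angle between the y axis of injector and the y axis of fixture, either way round below 0.08 rad and contact force between jaw and injector above 3 N and value of joint clamp_lever above 1.33 rad and linear speed of injector below 0.02 m/s); the robot touches nothing.
It fails at once if the injector is lifted off its bed (10 mm) or tipped (z of injector in the frame of fixture above 0.04 m or angle between injector's own z axis and vertical above 0.3 rad).
It fails at once if a loose part round the fixture is shifted by more than 20 mm or knocked over (distance of any of nozzle_a, nozzle_b, union_nut, ring_spanner, wire_brush from where it was at the start of the episode above 0.02 m or angle between any of nozzle_a, nozzle_b's own z axis and vertical above 0.7 rad).
It also fails if it takes over 45 s, if anything falls off the work surface, if the arm or the gripper's body presses on something with over 40 N, if the wrist force passes 120 N, or if a joint passes its speed limit or range.

## Working session

There is one attempt and no reset: what is moved stays moved. The work goes in short steps, Python scripts to look and compute and a tool call to move; the robot and the scene stay as the last step left them, time stands still between calls to the robot, and variables do not carry over. Pictures are saved under pics/ and viewed, and the job is handed in when it is done.

Besides the shell and the picture viewer there is one more tool, called after "Emit:" as a command line: name --argument value ..., lists and objects as JSON in quotes. jog_arm: Moves the arm, as the interface text tells. Shift numbers are shares of 500 mm and turn numbers shares of 45 degrees, none past 1 either way. Its arguments: {"type":"object","properties":{"series":{"type":"string"},"squeeze":{"type":"number"}},"required":["series"]}

```bash
mkdir -p pics; ls; python3 - <<'E'
from station import arm, vision
import cv2,numpy as np
print(arm.get_obs())
for n in("scene","top"):
    c=vision.capture(n); cv2.imwrite(f"pics/{n}0.png",c["pixels"]); np.savez(f"{n}0.npz",**c)
    print(n,c["K"],c["R"],c["t"])
E
```

```text
pics
{'clock': 0.0, 'joint_pos': array([-1.36037129e+00,  3.13435145e-01,  1.49841586e+00,  4.01600891e-06,
        1.33101031e+00, -2.23382861e-01]), 'qd': array([ 1.18574944e-03,  5.87570173e-05,  1.51684080e-04, -6.32053732e-04,
        2.82917642e-04,  1.31273910e-03]), 'joint_torque': array([-4.73477230e-04, -4.02209687e+01, -2.52268946e+01,  6.94350852e-02,
        3.53251677e-02, -1.26234613e-04]), 'tool_pos': array([ 0.22061881, -0.47612786,  0.23817666]), 'tcp_rot': array([ 0.59557336,  0.38100102,  0.59620161, -0.38036066]), 'ft_force': array([-0.08045597,  0.6221758 , -0.01602428]), 'torque': array([-0.01659406,  0.04131002,  0.0112713 ]), 'grip_width': 0.08838148882617246}
scene [[472.6996419    0.         318.68112472]
 [  0.         472.6996419  202.844766  ]
 [  0.           0.           1.        ]] [[ 0.6928784  -0.72089961  0.01494252]
 [-0.3094034  -0.3159676  -0.89690245]
 [ 0.65129798  0.61682107 -0.44197592]] [-0.52529267  0.18808023  0.88762765]
top [[504.10443514   0.         318.87616805]
 [  0.         504.10443514 199.86732115]
 [  0.           0.           1.        ]] [[-0.00989042 -0.99989293 -0.01078459]
 [-0.9991841   0.0103046  -0.03905068]
 [ 0.03915763  0.01038957 -0.99917903]] [-0.19814874  0.51993281  1.43304065]
```

View pics/scene0.png

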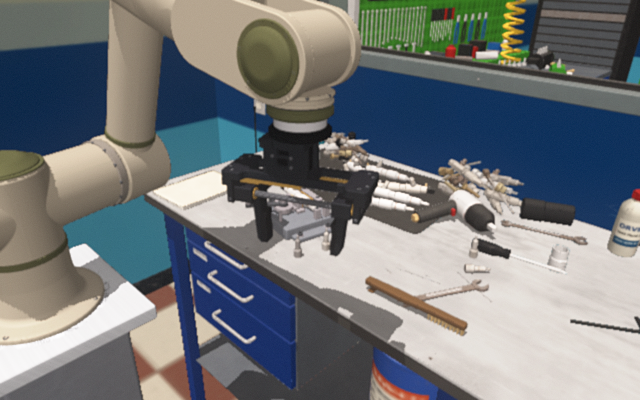

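View pics/top0.png

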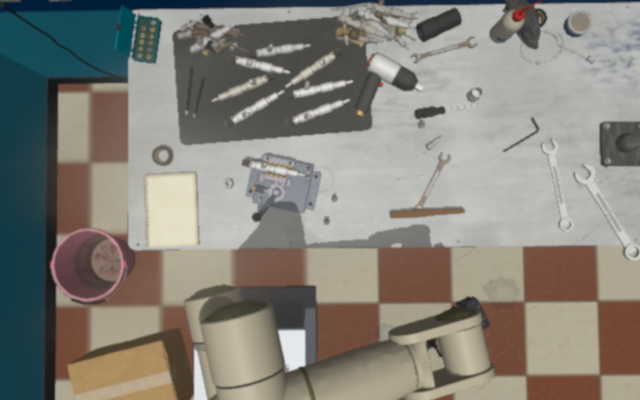

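```bash
python3 - <<'E'
import cv2,numpy as np
c=np.load("top0.npz"); p=c["pixels"]
cv2.imwrite("pics/topcrop.png",cv2.resize(p[130:330,150:410],None,fx=3,fy=3,interpolation=cv2.INTER_CUBIC)[:600,:780])
E
```

```text
(no output)
```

View pics/topcrop.png

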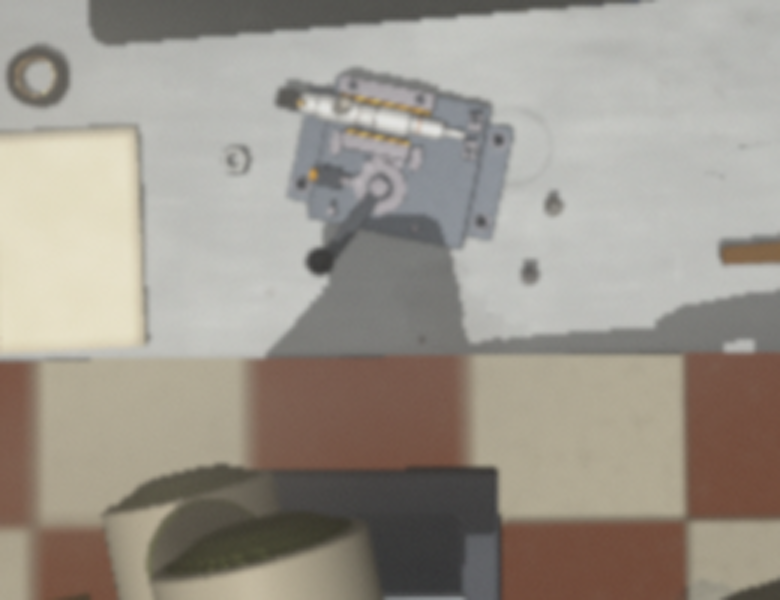

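```bash
cat > h.py <<'E'
import numpy as np,cv2
def load(n): return np.load(n)
def ray(c,u,v,z):
    d=c["R"].T@np.linalg.inv(c["K"])@np.array([u,v,1.]); o=-c["R"].T@c["t"]
    return o+d*(z-o[2])/d[2]
def cloud(c):
    zm=c["z_map"]; v,u=np.mgrid[:zm.shape[0],:zm.shape[1]]
    P=np.stack([u,v,np.ones_like(u)],-1)@np.linalg.inv(c["K"]).T*zm[...,None]
    return (P-c["t"])@c["R"]
E
python3 - <<'E'
from h import *
c=load("top0.npz"); p=c["pixels"]
x0,y0=220,145
cr=cv2.resize(p[y0:y0+80,x0:x0+110],None,fx=7,fy=7,interpolation=cv2.INTER_CUBIC)
for i in range(0,110,10): cv2.putText(cr,str(x0+i),(i*7,10),0,.35,(0,0,255)); cv2.line(cr,(i*7,0),(i*7,560),(0,0,255) ,1) if i%20==0 else 0
for i in range(0,80,20): cv2.putText(cr,str(y0+i),(0,i*7+10),0,.35,(0,0,255)); cv2.line(cr,(0,i*7),(770,i*7),(0,0,255),1)
cv2.imwrite("pics/t1.png",cr)
W=cloud(c); Z=(W[...,2]*1000)
np.set_printoptions(linewidth=250)
print(Z[145:225:3,220:330:3].round().astype(int))
zz=np.clip(Z[y0:y0+80,x0:x0+110],0,100)*2.5
cv2.imwrite("pics/z1.png",cv2.applyColorMap(cv2.resize(zz.astype(np.uint8),None,fx=7,fy=7,interpolation=0),cv2.COLORMAP_JET))
E
```

```text
[[   2   -5   -1   -1    5    6    5    0   -5   -1    4    0   -2    3    3   -1    3   -3    0    8   -3    1   -3    4   -3    2   -3    0    9    2    0   -6    3   -3    0    2   -5]
 [   0    1    5    0   -2    3    0   -2    1    4    2   -3    0    2   -6   -3    2   -1    2    0    4    2   -1   -1    0    0    8   -3    2   -3   -1    1    0   -1    4   -2   -1]
 [   6    3    0    1   -3   -1    2    1   -2   -1   -3    1    2   -1    4    0    0    3    5    1    5    4    2    0    2   -1   -2   -3    3   -2    2   -2    1    0    2    2   -6]
 [  -4    1   -1   -2    4    4   10    2    7    4    2   -1   -6   -4   -1    2    3    2   -2    0    4    3    4   -4   -1   -2    9    4   -3   -2    3    2   -1   -1    3   -1    1]
 [   2   -3   -2   -1   -2    4   -1    3    2    6    2   -1   -1    0   30   51   64   52   56    0    2    0    2   -3   -2    0    3    4   -4   -5   -4    2    0   -2    1    3    2]
 [   2    1    3   -7    1    0   -4    0   49   51   50   13   13   15   29   55   56   56   57   51   53   53   57   47   -4    3    4    2    0   -1    5    
[... 3276 characters left out ...]
  -1   95   99   92   52   -5    2   -4    4    2    0 1450   -4    5   -1    4    2    3    2    3    0   -2    3    1   -3   -3    2]
 [   3   -3    1    0    0   -2   -1    1    4    1   -3   98  101  100    2   -8   -4    0    1   -1    3    3   -1   -1    3    2   -3   -1   -5    6    0    1   -2   -1    5    1   -1]
 [  -3   -3   -4    3   -4    2   -1    0    0    1   -4   93   95    1    1    0    1    4    2    5    1    0    0    1    5    2    2    1    1   -1    7    0    3   -1    4   40   17]
 [  -2   -1   -5   -7    4    4   -2    3   -4    0    2   -4   -1   -7    0    2   -5    4    1   -2   -2    1    3    4   -1    2   -1    3   -9   -2   -4   -4    0   -3    0   37   19]]
```

View pics/t1.png

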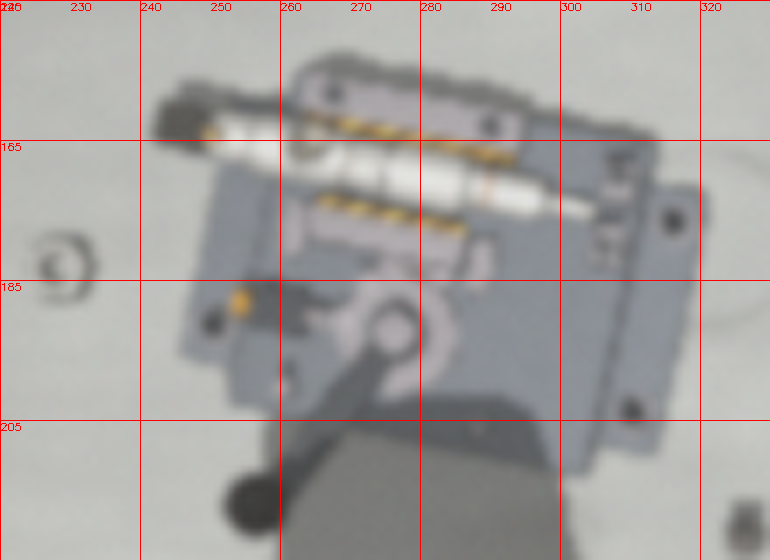

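View pics/z1.png

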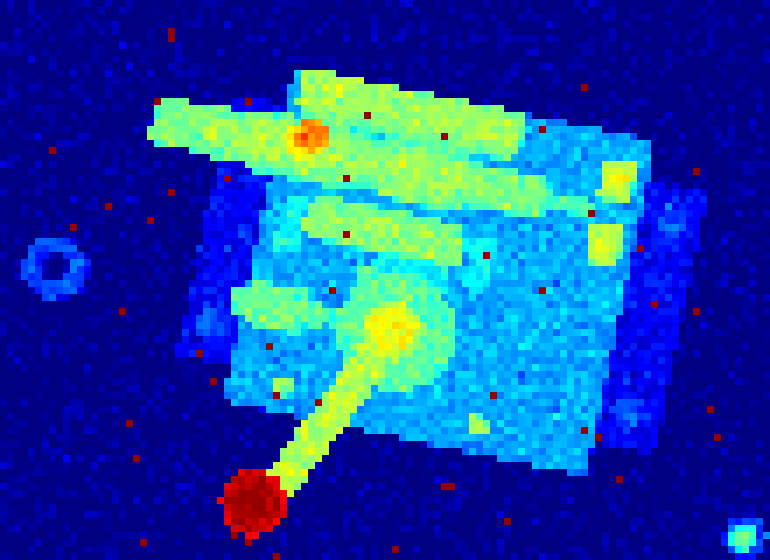

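```bash
python3 - <<'E'
from h import *
c=load("top0.npz"); W=cloud(c); p=c["pixels"]
Z=W[...,2]; roi=np.zeros(Z.shape,bool); roi[148:228,222:335]=1
def ctr(m,name):
    n,l,s,ce=cv2.connectedComponentsWithStats(m.astype(np.uint8))
    for i in range(1,n):
        if s[i,4]>=12: print(name,s[i],ce[i].round(1), np.median(W[l==i],0).round(4))
    return l
# knob
m=roi&(Z>.08)&(Z<.12);ctr(m,"knob")
hsv=cv2.cvtColor(p,cv2.COLOR_BGR2HSV)
m=roi.copy(); m[:,300:]=0
m&=(p.max(2)<75); ctr(m,"dark")
# base outline footprint (all >5mm, plate edge lines)
m=roi&(Z>.006)&(Z<.12); l=ctr(m,"all")
lab=l[190,290]
# bottom edge of plate at z=30 : for columns 265..300 last row with z>0.02 
pts=[]
for u in range(256,302):
    col=[v for v in range(190,228) if .022<Z[v,u]<.04]
    if col: pts.append((u,max(col)+.5))
pts=np.array([ray(c,u,v,.03) for u,v in pts])
for k in range(4):
    f=np.polyfit(pts[:,1],pts[:,0],1); r=pts[:,0]-np.polyval(f,pts[:,1]); pts=pts[np.abs(r)<max(.004,1.5*r.std())]
print("plate -x edge slope dx/dy",f,r.std(),len(pts))
pts=[]
for v in range(176,206):
    row=[u for u in range(290,330) if .006<Z[v,u]<.022]
    if row: pts.append((max(row)+.5,v,min(row)-.5))
a=np.array([ray(c,u,v,.012) for u,v,_ in pts])
f=np.polyfit(a[:,0],a[:,1],1);print("flange -y edge dy/dx",f)
ys=[]
# gold
m=roi&(hsv[...,0]>12)&(hsv[...,0]<28)&(hsv[...,1]>90); ctr(m,"gold")
# cheeks
m=roi&(Z>.048)&(Z<.07); m[:,:303]=0; ctr(m,"cheek")
for n,u,v,z in [("pivot",275.7,191.8,.066),("knob",256.3,216.7,.088),("ck1",308.6,170.9,.057),("ck2",306.6,180,.057)]: print(n,ray(c,u,v,z).round(4))
E
```

```text
knob [251 212  10  10  72] [255.7 216.3] [ 0.4728 -0.0346  0.0966]
dark [253 213   9   8  46] [257.1 216.3] [ 0.4727 -0.0383  0.0976]
all [ 241  155   80   67 3412] [281.1 184.1] [ 0.5634 -0.0978  0.0329]
all [222 179  11   9  59] [227.5 183. ] [0.5683 0.0567 0.0195]
all [331 195   4   7  21] [332.8 198.1] [ 0.5213 -0.2433  0.0218]
all [323 218   7   7  32] [325.9 221.2] [ 0.4573 -0.223   0.0213]
plate -x edge slope dx/dy [0.22170162 0.5167866 ] 0.0009194916367806286 41
flange -y edge dy/dx [-0.30550101 -0.0378638 ]
cheek [305 168   6   6  28] [307.7 170.4] [ 0.5983 -0.1745  0.0568]
cheek [304 177   5   6  27] [305.9 179.3] [ 0.5742 -0.1688  0.0572]
pivot [ 0.5391 -0.0854  0.066 ]
knob [ 0.471  -0.0345  0.088 ]
ck1 [ 0.5967 -0.1762  0.057 ]
ck2 [ 0.5715 -0.1704  0.057 ]
```

```bash
cat >> h.py <<'E'
from scipy.spatial.transform import Rotation as Ro
TH=np.deg2rad(12.7); FX=np.array([np.cos(TH),-np.sin(TH),0]); FY=np.array([np.sin(TH),np.cos(TH),0])
O=np.array([.6018,-.0993,0])
def tofix(P): d=np.asarray(P)-O; return np.array([d@FX,d@FY,d[2]])
def fromfix(x,y,z): return O+FX*x+FY*y+np.array([0,0,z])
def pose():
    from station import arm
    o=arm.get_obs(); q=o["tcp_rot"]; return o,o["tool_pos"],Ro.from_quat(q[[1,2,3,0]]) 
def plan(target,rz=None):
    o,p,R=pose(); M=R.as_matrix()
    print("clock",o["clock"],"fix pos",(tofix(p)*1000).round(1),"F",o["ft_force"].round(1),"w",o["grip_width"])
    print("axes\n",M.round(3))
    # desired: x down, z = +-FX
    best=None
    for s in(1,-1):
        z=s*FX; x=np.array([0,0,-1.]); T=np.column_stack([x,np.cross(z,x),z]); r=(R.inv()*Ro.from_matrix(T)).as_rotvec()
        if best is None or np.linalg.norm(r)<np.linalg.norm(best): best=r
    print("turn deg (tool)",np.rad2deg(best).round(2)," shift mm (current tool axes)",(M.T@(np.asarray(target)-p)*1000).round(1))
E
python3 - <<'E'
from h import *
c=load("top0.npz"); W=cloud(c);Z=W[...,2]
m=np.zeros(Z.shape,bool); m[155:172,238:256]=1; m&=(Z>.036)&(Z<.07)
P=W[m]; F=np.array([tofix(q) for q in P]); F=F[np.abs(F[:,0])<.02]
print("rear y max",np.sort(F[:,1])[-8:].round(4),"x",np.median(F[F[:,1]>.1],0))
print("pivot",tofix([.5391,-.0854,.066]),"knob",tofix([.471,-.0345,.088]))
for t in [fromfix(0,.165,.10),fromfix(0,.165,.04)]: print(t);plan(t)
E
```

```text
rear y max [0.1107 0.1109 0.1109 0.111  0.1122 0.1132 0.1133 0.1137] x [-0.00078242  0.10649705  0.04928121]
pivot [-0.06422188 -0.00022443  0.066     ] knob [-0.14184595  0.03445875  0.088     ]
[0.63807462 0.0616632  0.1       ]
clock 0.1 fix pos [-289.  -451.5  238.2] F [ 0.2 -0.8 -0.8] w 0.08801475519084967
axes
 [[-0.     0.907  0.42 ]
 [ 0.001  0.42  -0.907]
 [-1.     0.    -0.001]]
turn deg (tool) [-5.245e+01 -5.000e-02 -4.000e-02]  shift mm (current tool axes) [ 138.7  604.8 -312.4]
[0.63807462 0.0616632  0.04      ]
clock 0.1 fix pos [-289.  -451.5  238.2] F [ 0.2 -0.8 -0.8] w 0.08801475519084967
axes
 [[-0.     0.907  0.42 ]
 [ 0.001  0.42  -0.907]
 [-1.     0.    -0.001]]
turn deg (tool) [-5.245e+01 -5.000e-02 -4.000e-02]  shift mm (current tool axes) [ 198.7  604.8 -312.3]
```

Emit:
jog_arm --series "0 0 0 -0.1457 0 0 -1;0 0 0 -0.1457 0 0 -1;0 0 0 -0.1457 0 0 -1;0 0 0 -0.1457 0 0 -1;0 0 0 -0.1457 0 0 -1;0 0 0 -0.1457 0 0 -1;0 0 0 -0.1457 0 0 -1;0 0 0 -0.1457 0 0 -1;0 0 0 0 0 0 -1" --squeeze 20

```text
clock: 0.85
tool_pos: [0.2206, -0.4763, 0.2384]
tcp_rot: [0.703, 0.077, 0.703, -0.077]
ft_force: [-1.1, 0.2, 0.3]
grip_width: 0.0302
```

```bash
python3 -c "
from h import *
plan(fromfix(0,.16,.12))"
```

```text
clock 0.85 fix pos [-289.  -451.5  238.4] F [-1.1  0.2  0.3] w 0.030188520531954297
axes
 [[-0.     0.216  0.976]
 [ 0.001  0.976 -0.216]
 [-1.     0.001 -0.   ]]
turn deg (tool) [ 0.24 -0.02 -0.04]  shift mm (current tool axes) [118.7 610.3 291.6]
```

Emit:
jog_arm --series "0 0.0678 0.0324 0 0 0 -1;0 0.0678 0.0324 0 0 0 -1;0 0.0678 0.0324 0 0 0 -1;0 0.0678 0.0324 0 0 0 -1;0 0.0678 0.0324 0 0 0 -1;0 0.0678 0.0324 0 0 0 -1;0 0.0678 0.0324 0 0 0 -1;0 0.0678 0.0324 0 0 0 -1;0 0.0678 0.0324 0 0 0 -1"

```text
clock: 1.6
tool_pos: [0.4307, -0.209, 0.2387]
tcp_rot: [0.703, 0.08, 0.703, -0.08]
ft_force: [0.6, -0.6, 0.1]
grip_width: 0.0001
```

Emit:
jog_arm --series "0 0.0678 0.0324 0 0 0 -1;0 0.0678 0.0324 0 0 0 -1;0 0.0678 0.0324 0 0 0 -1;0 0.0678 0.0324 0 0 0 -1;0 0.0678 0.0324 0 0 0 -1;0 0.0678 0.0324 0 0 0 -1;0 0.0678 0.0324 0 0 0 -1;0 0.0678 0.0324 0 0 0 -1;0 0.0678 0.0324 0 0 0 -1;0 0 0 0 0 0 -1"

```text
clock: 2.43
tool_pos: [0.6411, 0.0597, 0.2371]
tcp_rot: [0.702, 0.078, 0.703, -0.077]
ft_force: [-1.1, -0.1, -1.2]
grip_width: 0.0007
```

```bash
python3 -c "
from h import *
plan(fromfix(0,.155,.04))
from station import vision
for n in('top','scene'):
    c=vision.capture(n); cv2.imwrite(f'pics/{n}1.png',c['pixels'])"
```

```text
clock 2.4333 fix pos [  3.3 163.8 237.1] F [-1.1 -0.1 -1.2] w 0.0006560961835575331
axes
 [[-0.001  0.219  0.976]
 [ 0.002  0.976 -0.219]
 [-1.     0.001 -0.001]]
turn deg (tool) [ 0.04 -0.07 -0.07]  shift mm (current tool axes) [197.1  -9.   -3.1]
```

View pics/scene1.png

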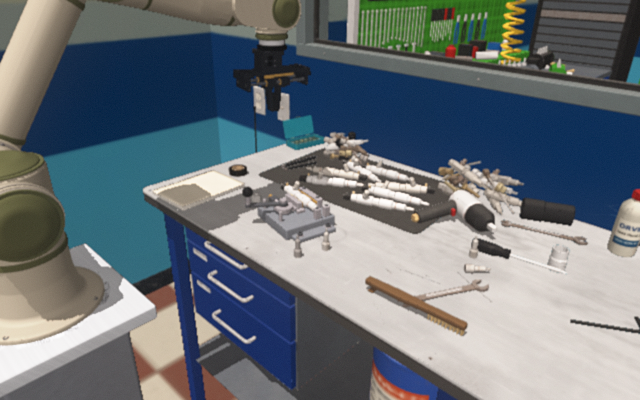

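View pics/top1.png

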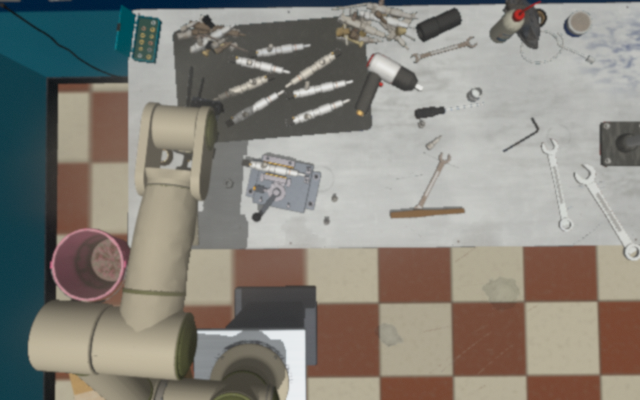

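```bash
python3 -c "
import cv2
p=cv2.imread('pics/scene1.png'); cv2.imwrite('pics/s1z.png',cv2.resize(p[40:250,180:360],None,fx=2.8,fy=2.8,interpolation=2))"
```

```text
(no output)
```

View pics/s1z.png

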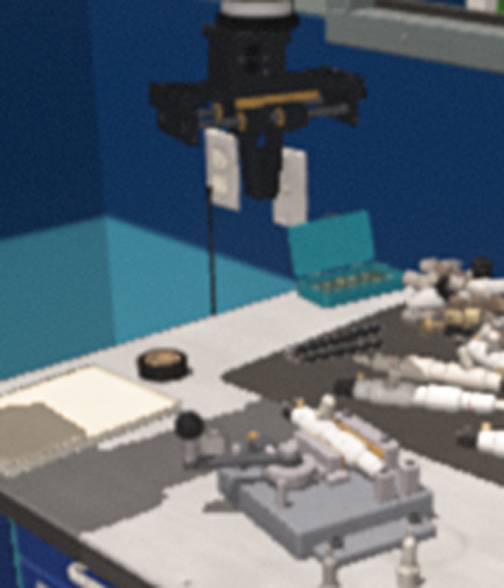

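Emit:
jog_arm --series "0.066 -0.004 -0.001 0 0 0 -1;0.066 -0.004 -0.001 0 0 0 -1;0.066 -0.004 -0.001 0 0 0 -1;0.066 -0.004 -0.001 0 0 0 -1;0.066 0 -0.001 0 0 0 -1;0.066 0 -0.001 0 0 0 -1;0 0 0 0 0 0 -1;0 0 0 0 0 0 -1"

```text
clock: 3.2
tool_pos: [0.6338, 0.0467, 0.0407]
tcp_rot: [0.702, 0.079, 0.703, -0.079]
ft_force: [0.5, -0.1, 1.1]
grip_width: 0.0003
```

```bash
python3 -c "
from h import *
plan(fromfix(0,.1,.04))
from station import vision
for n in('top','scene'):
    c=vision.capture(n); p=c['pixels'];cv2.imwrite(f'pics/{n}2.png',cv2.resize(p[130:240,180:340] if n=='top' else p[120:270,180:360],None,fx=4,fy=4,interpolation=2))"
```

```text
clock 3.2 fix pos [ -0.9 149.4  40.7] F [ 0.5 -0.1  1.1] w 0.00029168986155339257
axes
 [[-0.002  0.222  0.975]
 [ 0.     0.975 -0.222]
 [-1.    -0.    -0.002]]
turn deg (tool) [-0.14 -0.13  0.02]  shift mm (current tool axes) [  0.7 -49.4   1. ]
```

View pics/scene2.png

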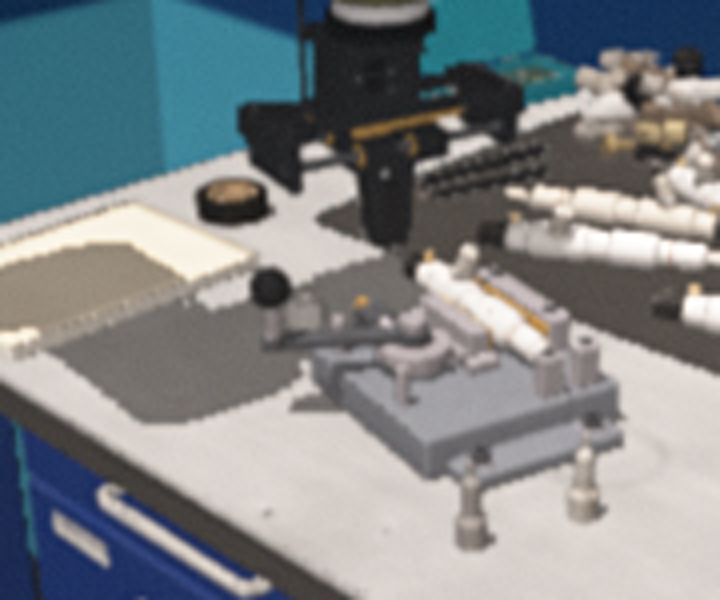

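View pics/top2.png

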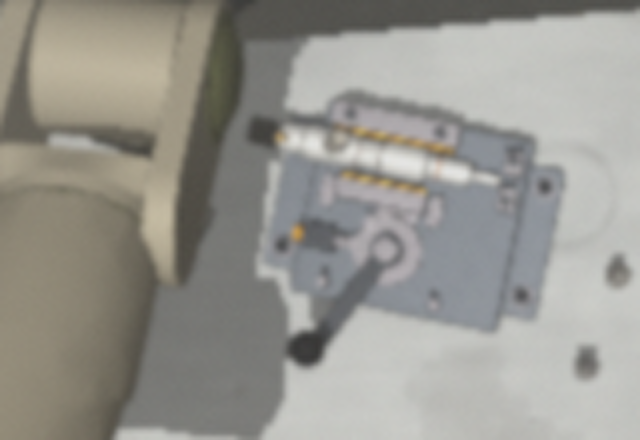

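Emit:
jog_arm --series "0.006 -0.02 0 0 0 0 -1;0 -0.016 0 0 0 0 -1;0 -0.012 0 0 0 0 -1;0 -0.01 0 0 0 0 -1;0 -0.01 0 0 0 0 -1;0 -0.01 0 0 0 0 -1"

```text
clock: 3.8
tool_pos: [0.6263, 0.0096, 0.0385]
tcp_rot: [0.703, 0.079, 0.702, -0.078]
ft_force: [1.2, 6.3, 3.7]
grip_width: 0.0002
```

Emit:
jog_arm --series "0 -0.006 0 0 0 0 -1;0 -0.004 0 0 0 0 -1;0 0 0 0 0 0 -1"

```text
clock: 4.05
tool_pos: [0.6251, 0.0045, 0.0381]
tcp_rot: [0.703, 0.078, 0.702, -0.078]
ft_force: [-0.1, 2.7, 2.0]
grip_width: 0.0005
```

```bash
python3 -c "
from h import *
plan(fromfix(0,.1,.04))
from station import vision
for n in('top',):
    c=vision.capture(n); p=c['pixels'];cv2.imwrite(f'pics/{n}3.png',cv2.resize(p[130:240,180:340] if n=='top' else p[120:270,180:360],None,fx=4,fy=4,interpolation=2))"
```

```text
clock 4.05 fix pos [-1.000e-01  1.064e+02  3.810e+01] F [-0.1  2.7  2. ] w 0.00045883555541180785
axes
 [[ 0.001  0.22   0.976]
 [-0.     0.976 -0.22 ]
 [-1.     0.     0.001]]
turn deg (tool) [-0.    0.05 -0.01]  shift mm (current tool axes) [-1.9 -6.4  0.1]
```

View pics/top3.png

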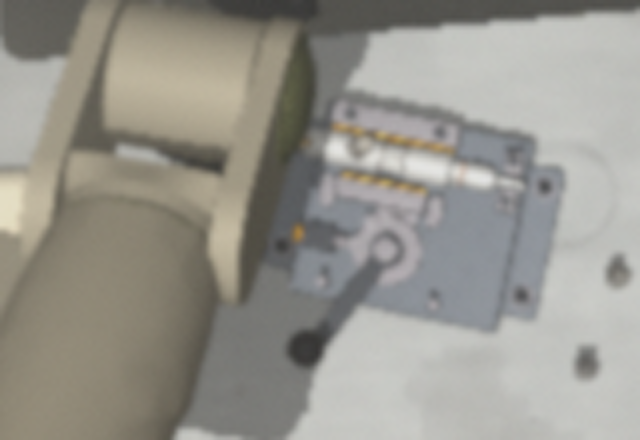

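Emit:
jog_arm --series "0 -0.005 0 0 0 0 -1;0 -0.005 0 0 0 0 -1;0 0 0 0 0 0 -1"

```text
clock: 4.35
tool_pos: [0.6238, -0.0003, 0.0378]
tcp_rot: [0.703, 0.078, 0.703, -0.078]
ft_force: [1.1, 1.7, 2.7]
grip_width: 0.0004
```

Emit:
jog_arm --series "0 -0.004 0 0 0 0 -1;0 -0.003 0 0 0 0 -1;0 0 0 0 0 0 -1"

```text
clock: 4.6
tool_pos: [0.6234, -0.0016, 0.0378]
tcp_rot: [0.703, 0.079, 0.702, -0.077]
ft_force: [4.5, 12.5, 3.3]
grip_width: 0.0005
```

Emit:
jog_arm --series "0 -0.004 0 0 0 0 -1;0 0 0 0 0 0 -1;0 0 0 0 0 0 -1"

```text
clock: 4.85
tool_pos: [0.6232, -0.0018, 0.0378]
tcp_rot: [0.703, 0.08, 0.702, -0.076]
ft_force: [7.2, 22.2, 2.3]
grip_width: 0.0007
```

```bash
python3 -c "
from h import *
plan(fromfix(0,.1,.04))
from station import vision
for n in('top',):
    c=vision.capture(n); np.savez('top4.npz',**c);p=c['pixels'];cv2.imwrite(f'pics/{n}4.png',cv2.resize(p[130:240,180:340] if n=='top' else p[120:270,180:360],None,fx=4,fy=4,interpolation=2))"
```

```text
clock 4.85 fix pos [-0.6 99.8 37.8] F [ 7.2 22.2  2.3] w 0.0006717806243234365
axes
 [[ 0.002  0.219  0.976]
 [ 0.005  0.976 -0.219]
 [-1.     0.006  0.001]]
turn deg (tool) [ 0.02  0.05 -0.33]  shift mm (current tool axes) [-2.2  0.2  0.6]
```

View pics/top4.png

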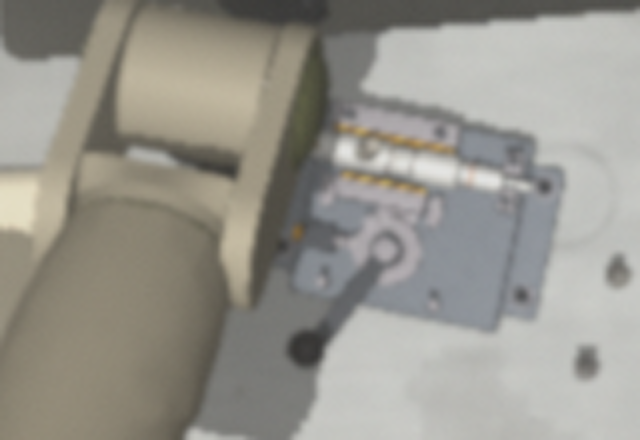

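Emit:
jog_arm --series "0 0.04 0 0 0 0 -1;0 0.04 0 0 0 0 -1;-0.08 0 0 0 0 0 -1;-0.08 0 0 0 0 0 -1;-0.08 0 0 0 0 0 -1;0 -0.027 -0.07 0 0 0 -1;0 -0.027 -0.07 0 0 0 -1;0 -0.027 -0.07 0 0 0 -1;0 -0.027 -0.07 0 0 0 -1;0 0 0 0 0 0 -1"

```text
clock: 5.73
tool_pos: [0.4761, 0.0115, 0.1561]
tcp_rot: [0.7, 0.078, 0.706, -0.078]
ft_force: [-0.0, -0.3, 0.2]
grip_width: 0.0006
```

```bash
python3 -c "
from h import *
plan(fromfix(-.139,.085,.078))
from station import vision
for n in('top','scene'):
    c=vision.capture(n); np.savez(n+'5.npz',**c);p=c['pixels'];cv2.imwrite(f'pics/{n}5.png',cv2.resize(p[130:240,180:340] if n=='top' else p[120:270,180:360],None,fx=4,fy=4,interpolation=2))"
```

```text
clock 5.7333 fix pos [-147.    80.5  156.1] F [-0.  -0.3  0.2] w 0.0005860513505969806
axes
 [[-0.008  0.22   0.975]
 [ 0.     0.975 -0.22 ]
 [-1.    -0.001 -0.008]]
turn deg (tool) [-0.01 -0.46  0.09]  shift mm (current tool axes) [78.   4.6  8.6]
```

View pics/top5.png

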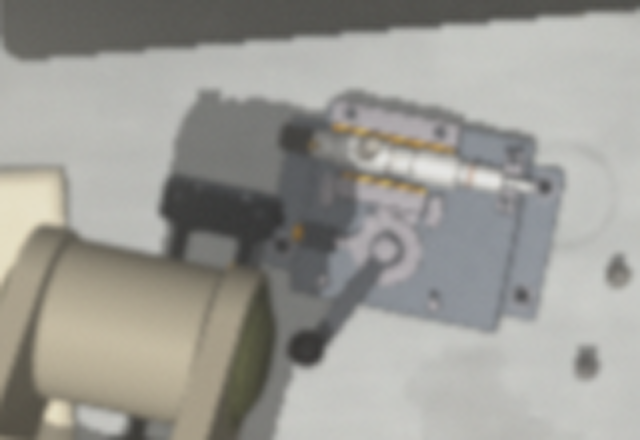

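View pics/scene5.png

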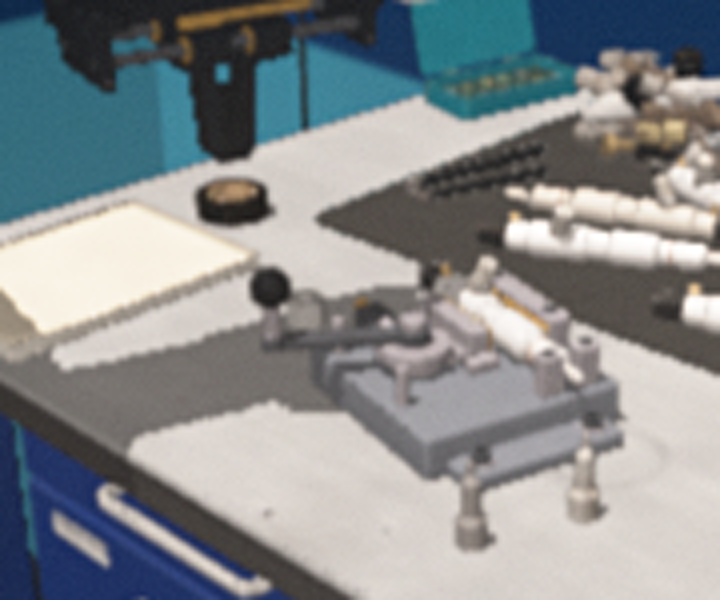

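Emit:
jog_arm --series "0.052 0.004 0.008 0 0 0 -1;0.052 0.004 0.008 0 0 0 -1;0.052 0 0 0 0 0 -1;0 -0.02 0 0 0 0 -1;0 -0.01 0 0 0 0 -1;0 -0.01 0 0 0 0 -1;0 0 0 0 0 0 -1"

```text
clock: 6.42
tool_pos: [0.4881, -0.0071, 0.0812]
tcp_rot: [0.704, 0.078, 0.702, -0.079]
ft_force: [-0.0, 0.4, -0.2]
grip_width: 0.0005
```

```bash
python3 -c "
from h import *
plan(fromfix(-.139,-.033,.078))
from station import vision
for n in('top','scene'):
    c=vision.capture(n); np.savez(n+'6.npz',**c);p=c['pixels'];cv2.imwrite(f'pics/{n}6.png',cv2.resize(p[130:240,180:340] if n=='top' else p[120:270,180:360],None,fx=4,fy=4,interpolation=2))
c=load('top6.npz');W=cloud(c);F=np.stack([(W-O)@FX,(W-O)@FY,W[...,2]],-1)
m=(abs(F[...,0])<.012)&(F[...,1]>.07)&(F[...,1]<.13)&(F[...,2]>.036)&(F[...,2]<.07);print(np.sort(F[m][:,1])[-8:])
"
```

```text
clock 6.4167 fix pos [-131.1   65.    81.2] F [-0.   0.4 -0.2] w 0.0004600413629359083
axes
 [[ 0.003  0.221  0.975]
 [-0.001  0.975 -0.221]
 [-1.    -0.     0.003]]
turn deg (tool) [-0.06  0.16  0.02]  shift mm (current tool axes) [  3.2 -98.   -7.8]
[0.08775125 0.08847064 0.08871566 0.08915378 0.09028677 0.09075128
 0.09127079 0.09150427]
```

View pics/scene6.png

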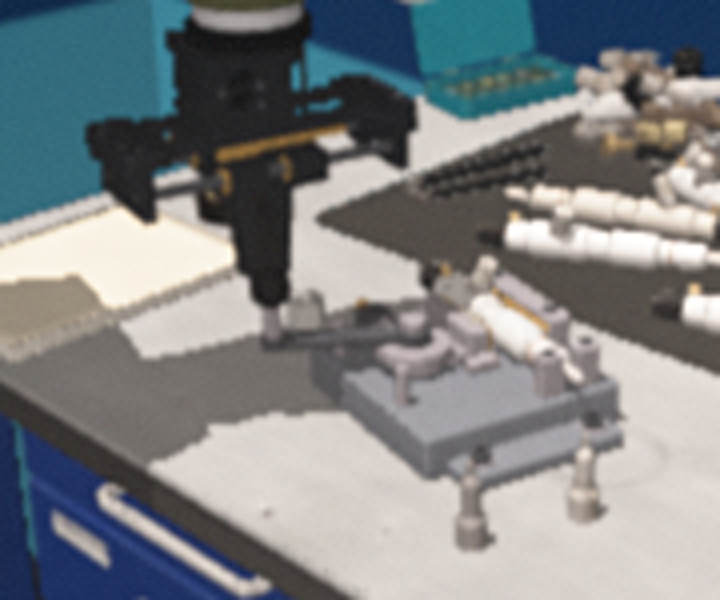

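Emit:
jog_arm --series "0.006 0 -0.016 0 0 0 -1;0 -0.016 0 0 0 0 -1;0 -0.016 0 0 0 0 -1;0 -0.016 0 0 0 0 -1;0 -0.016 0 0 0 0 -1;0 -0.016 0 0 0 0 -1;0 0 0 0 0 0 -1"

```text
clock: 7.1
tool_pos: [0.4709, -0.0446, 0.0771]
tcp_rot: [0.703, 0.078, 0.702, -0.079]
ft_force: [0.1, 0.3, 0.3]
grip_width: -0.0
```

```bash
cat > s.py <<'E'
import sys
from h import *
plan(fromfix(-.139,-.033,.078))
from station import vision
k=sys.argv[1]
for n in('top','scene'):
    c=vision.capture(n); np.savez(f'{n}{k}.npz',**c);p=c['pixels'];cv2.imwrite(f'pics/{n}{k}.png',cv2.resize(p[130:240,180:340] if n=='top' else p[120:270,180:360],None,fx=4,fy=4,interpolation=2))
a=cv2.imread(f'pics/top{k}.png');b=cv2.imread(f'pics/scene{k}.png')
b=cv2.resize(b,(528,440));a=a[:, 200:];cv2.imwrite(f'pics/both{k}.png',cv2.resize(np.hstack([a,b]),None,fx=.8,fy=.8))
E
python3 s.py 7
```

```text
clock 7.1 fix pos [-139.7   24.6   77.1] F [0.1 0.3 0.3] w -3.531366278403743e-06
axes
 [[ 0.001  0.221  0.975]
 [-0.001  0.975 -0.221]
 [-1.    -0.     0.001]]
turn deg (tool) [-0.07  0.07  0.03]  shift mm (current tool axes) [ -0.8 -57.6   0.8]
```

View pics/both7.png

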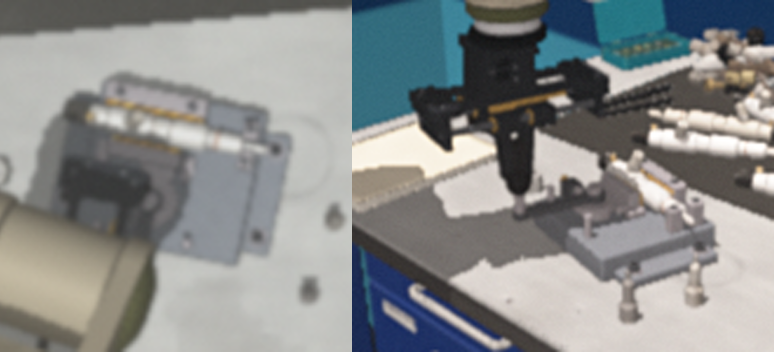

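Emit:
jog_arm --series "0 -0.016 0 0 0 0 -1;0 -0.016 0 0 0 0 -1;0 -0.016 0 0 0 0 -1;0 0 0 0 0 0 -1"

```text
clock: 7.53
tool_pos: [0.4654, -0.0672, 0.0768]
tcp_rot: [0.703, 0.079, 0.703, -0.078]
ft_force: [-0.1, 0.8, 0.4]
grip_width: 0.0006
```

```bash
python3 s.py 8
```

```text
clock 7.5333 fix pos [-140.1    1.3   76.8] F [-0.1  0.8  0.4] w 0.0006192541062043775
axes
 [[ 0.001  0.221  0.975]
 [ 0.001  0.975 -0.221]
 [-1.     0.001  0.001]]
turn deg (tool) [-0.06  0.03 -0.05]  shift mm (current tool axes) [ -1.2 -34.3   1.2]
```

View pics/both8.png

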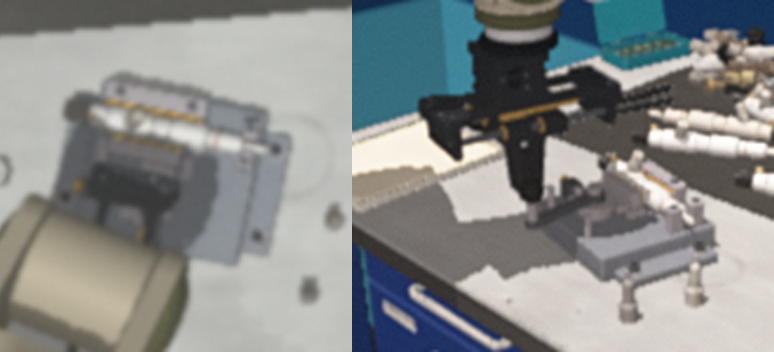

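Emit:
jog_arm --series "0 -0.016 0 0 0 0 -1;0 -0.016 0 0 0 0 -1;0 -0.016 0 0 0 0 -1;0 -0.012 0 0 0 0 -1;0 0 0 0 0 0 -1"

```text
clock: 8.05
tool_pos: [0.4585, -0.0969, 0.0768]
tcp_rot: [0.703, 0.078, 0.703, -0.079]
ft_force: [-0.4, -0.1, 1.0]
grip_width: 0.0006
```

```bash
python3 s.py 9
```

```text
clock 8.05 fix pos [-140.4  -29.2   76.8] F [-0.4 -0.1  1. ] w 0.0006376994723776343
axes
 [[-0.     0.221  0.975]
 [-0.001  0.975 -0.221]
 [-1.    -0.001 -0.   ]]
turn deg (tool) [-0.04 -0.01  0.04]  shift mm (current tool axes) [-1.2 -3.8  1.4]
```

View pics/both9.png

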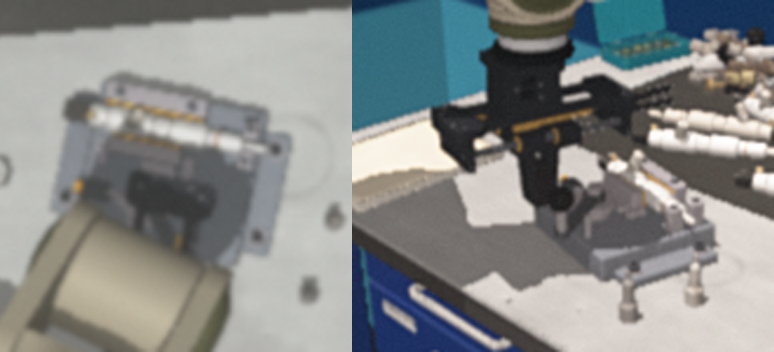

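Emit:
jog_arm --series "0 -0.006 0 0 0 0 -1;0 -0.006 0 0 0 0 -1;0 0 0 0 0 0 -1"

```text
clock: 8.4
tool_pos: [0.458, -0.1005, 0.0767]
tcp_rot: [0.703, 0.079, 0.702, -0.077]
ft_force: [8.0, 9.9, -2.2]
grip_width: 0.0005
```

```bash
python3 - <<'E'
from h import *
c=load("scene9.npz");d=load("top9.npz")
W=cloud(c);p=c["pixels"]
F=np.stack([(W-O)@FX,(W-O)@FY,W[...,2]],-1)
m=(F[...,2]>.078)&(F[...,2]<.104)&(F[...,0]>-.2)&(F[...,0]<-.08)&(F[...,1]<-.02)&(F[...,1]>-.1)
n,l,s,ce=cv2.connectedComponentsWithStats(m.astype(np.uint8))
for i in range(1,n):
    if s[i,4]>5: print(s[i],ce[i],np.median(F[l==i],0),F[l==i].min(0),F[l==i].max(0))
E
```

```text
[252 196  23  15 217] [263.23041475 202.70967742] [-0.13897412 -0.04107562  0.09462207] [-0.15711114 -0.06924697  0.07827828] [-0.12016135 -0.02091296  0.10392515]
```

Emit:
jog_arm --series "0 -0.006 0 0 0 0 -1;0 0 0 0 0 0 -1;0 0 0 0 0 0 -1;0 0 0 0 0 0 -1"

```text
clock: 8.73
tool_pos: [0.4578, -0.1012, 0.0767]
tcp_rot: [0.704, 0.08, 0.702, -0.076]
ft_force: [13.5, 24.5, -0.1]
grip_width: 0.0007
```

```bash
python3 s.py 10
```

```text
clock 8.7333 fix pos [-140.   -33.5   76.7] F [13.5 24.5 -0.1] w 0.0007326870228010354
axes
 [[ 0.003  0.22   0.976]
 [ 0.005  0.976 -0.22 ]
 [-1.     0.006  0.001]]
turn deg (tool) [ 0.01  0.08 -0.34]  shift mm (current tool axes) [-1.3  0.5  1. ]
```

At a hard stop, at the predicted place (y = -33.5 mm). Back off and up, then check.

Emit:
jog_arm --series "0 0.03 0 0 0 0 -1;0 0.06 0 0 0 0 -1;0 0.06 0 0 0 0 -1;0 0.06 0 0 0 0 -1;-0.06 0.06 0 0 0 0 -1;-0.08 0.06 0 0 0 0 -1;-0.08 0.06 0 0 0 0 -1;-0.08 0.06 0 0 0 0 -1;0 0 0 0 0 0 -1;0 0 0 0 0 0 -1"

```text
clock: 9.67
tool_pos: [0.5032, 0.1007, 0.2073]
tcp_rot: [0.704, 0.077, 0.702, -0.077]
ft_force: [0.2, -0.3, -0.1]
grip_width: 0.0007
```

```bash
python3 s.py 11; python3 - <<'E'
from h import *
c=load("top11.npz");W=cloud(c);F=np.stack([(W-O)@FX,(W-O)@FY,W[...,2]],-1)
m=(F[...,2]>.08)&(F[...,2]<.11)&(F[...,0]>-.2)&(F[...,0]<-.08)&(abs(F[...,1])<.08)
v,u=np.nonzero(m); print(len(u),u.mean(),v.mean())
k=tofix(ray(c,u.mean(),v.mean(),.088)); print("knob",k, "lever", .7+np.arctan2(-k[1],-.064-k[0]), np.hypot(k[0]+.064,k[1]))
m=(abs(F[...,0])<.012)&(F[...,1]>.07)&(F[...,1]<.13)&(F[...,2]>.036)&(F[...,2]<.07);print(np.sort(F[m][:,1])[-8:],np.median(F[m],0))
E
```

```text
clock 9.6667 fix pos [-140.2  173.4  207.3] F [ 0.2 -0.3 -0.1] w 0.0006557908989071946
axes
 [[ 0.003  0.217  0.976]
 [-0.     0.976 -0.217]
 [-1.     0.     0.003]]
turn deg (tool) [ 0.14  0.16 -0.01]  shift mm (current tool axes) [ 129.2 -206.4    0.3]
69 289.0 219.0
knob [-0.12930631 -0.05341343  0.088     ] lever 1.3855551495259353 0.08436769390042098
[0.08776532 0.0877893  0.08832493 0.08877347 0.09043284 0.09045518
 0.09059452 0.09174016] [-0.00063991  0.08032517  0.05017295]
```

View pics/both11.png

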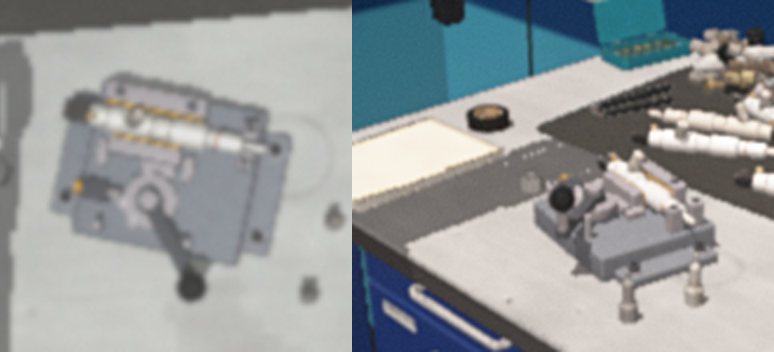

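The lever measures 1.39 rad with a radius of 84 mm (85 expected). The injector's rear is at y ≈ 91 mm, so it is home, and the nozzles and nut have not moved. I'm handing in.

```bash
python3 -c "
from station import arm
print(arm.job_done()); print(arm.get_obs()['clock'])"
```

```text
the job is handed in; nothing more can be done
None
the job is handed in; nothing more can be done
```

The injector is home against the forked stop and the cam lever is at its end stop. I handed the job in at about 9.7 s of the 45 s allowed; the hand-in reports no verdict.

- **Injector:** I pushed its rear plug about 22 mm with the shut fingertips until it stopped hard, at about 23 N. The rear end then measured y ≈ 91 mm in the fixture's frame, which is home, and was still there after the lever was locked.
- **Lever:** I pushed the knob in a straight line from its start at about 0.28 rad, through the first detent, until it stopped hard at about 28 N. After I backed off, the top camera put it at 1.39 rad.
- **Loose parts:** both nozzles and the union nut look unmoved in the last picture. The spanner and brush were outside that view, but the arm never worked near them.
- **Arm:** at the end it was clear of everything, with wrist force near zero.

I could not measure the jaw's contact force on the injector. I take it to be pressing only because the lever is at its end stop. No check failed or disagreed.

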